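# Wedge the cupboard door shut

## Task

The little cupboard's door has lost its catch: gently push it shut, then take the tall wedge by its block-shaped heel and tap it, thin end first and square to the door, under the half of the door away from the hinges until the door rides up a few millimetres and is jammed. Leave the wedge jammed there with the door shut, and leave the flat shim and the other things alone.

Things in the scene. Friction and masses are not known exactly. Their poses are not given: they have to be found in the camera images.
- cupboard: small plywood cupboard, 180 deep x 260 wide x 205 high (mm), fixed, on feet 18 high at its corners, free space between them. Origin: on the table top under its centre. x axis: from its front to its back, y: to the hinge side. Its white door covers the front: 15 thick, 256 wide, lower edge 12 and top 205 above the table; shut, its outer face is at x = -105
- door_hinge (a point): on the door's upright hinge axis, at table height; in the cupboard's frame at x = -97.5, y = +132
- door_push (a point): on the door's outer face, 200 from the hinge axis and 165 above the table (40 below the door's top); moves with the door: x axis through the door from outer to inner face, y along it to the hinge. A steel finger pull stands 9 out of this face at the free edge, 130 to 180 above the table
- door_foot (a point): fixed point on the table top straight below the outer face of the shut door, 61 from the door's free edge; axes as the cupboard's. The wedge goes in here along +x
- door (a joint): opening angle of the door (rad): 0 = shut, grows as the free edge swings out to the robot's side. It stays where it is left (small friction)
- lift (a joint): how far the door has ridden up on its lift-off hinges (m): 0 = down, at most 0.008. Its weight and a spring press it down with 4 N plus 2 N for each millimetre
- wedge_heel (a point): centre of the heel of the tall brown wooden wedge: a block 50 long x 34 wide x 36 high, this point 18 above its underside. x axis: to the thin end, z up. The wedge is 160 long, 36 wide; its ramp falls 1 in 6 from 23 high (25 ahead of this point) to 5 high at the thin end (135 ahead)
- wedge_tip (a point): middle of the wedge's thin end, at its underside. It meets the door's lower edge when this is 42 past the door's outer face (heel centre 93 before it); each 6 further in raise the door by 1, and friction keeps it there. Pushing in takes about 6 N at first, 10 to 20 N once the door is up by 3
- shim_center (a point): centre of the flat brown wooden shim, 160 long, 36 wide, 9 high at most: too thin to jam anything. Leave it
- pitcher_center (a point): centre of the steel milk pitcher, 71 x 100 x 81 high. Leave it
- glass_center (a point): centre of the clear shot glass, 60 wide, 68 high. Leave it
- jar_center (a point): centre of the lidded spice jar, 46 wide, 106 high. Leave it

How it is judged:
By the outcome, as a careful person would: the job done as asked, in the order asked, and still so for the second after the job is handed in, with the robot touching nothing.
It also fails if it takes over 56 s, if anything falls off the work surface, if the arm or the gripper's body presses on something with over 40 N, if the wrist force passes 120 N, or if a joint passes its speed limit or range.

## Robot

A 7-joint arm with a two-finger parallel gripper is mounted at the origin on a cart in front of the work surface, level with it; the furniture and walls round the work are solid. World frame = base frame: x ahead of the robot, y to its left, z up, the work surface at z = 0. Lengths are in m, angles in rad, forces in N, time in s.
With the tool pointing down it reaches from about 0.425 to 0.875 m from the base axis. Payload 8.4 kg.
Tool frame: the origin (TCP) lies midway between the tips of the shut fingers; the grasp point (between the pads) lies 19 mm behind it; z points along the fingers, y is the direction in which the jaws open and shut (so a half turn about z gives the same grasp; the last joint's range is limited). The gripper opens to 87 mm and grips with 3 to 60 N. Pads are 19 mm wide; open, the fingers measure 117 mm over their backs; the gripper's body (75 mm by 190 mm) begins 51 mm behind the grasp point.
Start: joints at [1.079, 0.333, 0.04, 1.465, -0.013, 1.343, -0.059], TCP at [0.249, -0.6, 0.223] pointing down, gripper open.
Joint ranges: [-2.58, 2.58], [-0.38, 2.09], [-1.3, 1.39], [0.25, 2.4], [-1.5, 4.64], [0.08, 2.09], [-2.65, 2.65]. Speed limits (rad/s): [2.22, 2.22, 2.79, 2.79, 3.14, 3.14, 3.14].

## Interface

Orientations are given as a unit quaternion [x, y, z, w].
In Python, from station import arm gives the robot as it stands. The module is installed in compiled form; this text tells all that it offers.
- The arm moves only by the shell command python3 -m pendant 'ROWS' [FORCE]. ROWS is text: rows parted by semicolons, each of 5 numbers parted by spaces: the shift along the tool's x, y, z as a fraction of full scale, then the turn about the tool's z as a fraction of full scale, then the opening, from -1 (shut) to 1 (fully open). In form: x y z turn grip; .... A call has 1 to 5 rows; each row is the pose to reach, as a shift and turn from the pose measured when the call began, along the tool's axes at that moment; what a row does not reach only later rows make up. Full scale, the value 1, is 0.12 m for a shift and 90 degrees for a turn. A row lasts 1/10 s, in which the tool goes at most 50 mm and 8.59 degrees, less where a joint would pass 70% of its speed; a pose out of reach is approached as far as the arm can. A call with a number of a shift or a turn outside -1 to 1 is refused whole. A call with a gripper value outside its range is refused whole. The fingers move at their own pace and stop on an object; FORCE is the grip in N (left out, the last holds). Time passes only in rows, so rows that repeat a pose let the fingers close. It gives the time, the measured TCP pose, the force and the opening at its end, in the units of the state.
- arm.get_obs(): the state, without advancing time (a new reading comes with each control period).
- arm.read_camera(name): name is "side" or "top"; returns (picture, depth): 420x560x3 uint8, red, green, blue; 420x560 float32, m along the optical axis (not along the pixel's ray), 0 where there is no reading.
- arm.camera_params(name): a dict with "fovy" (degrees; the focal length in pixels is half the picture's height over the tangent of half this angle, whatever the lens; pixels are square), "cx", "cy" (the principal point, pixels), "world_to_cam" (4x4, takes a point from world to camera coordinates). Camera axes: x right, y up, looking along -z (the intrinsics and any distortion apply to the point x, -y, -z); pixel columns grow to the right and rows downward; lengths in m; the calibration is good to about 2 mm. A picture is of the moment at which its call begins. camera_params takes no time and is no camera call.
- arm.hand_in(): hands the job in, once; it reports no verdict.
Trained networks look in the newest picture that a camera, given by its name, has taken for a name from the list of things; names that differ only in an ending like _2 or _b are one class to them, and where a whole thing is asked for, a point or a joint stands for the part that bears it (a point fixed in the world has none). Each returns a list of dicts, best first, with "conf" (0 to 1); they miss things now and then, are a little off and sometimes report something else, mostly with a low value. They report only what shows in the picture. A call takes as long as a camera call.
- arm.regions_of(camera, name): "pixels" (420x560 bool, what is visible of it).
- arm.place_of(camera, name): "point" ([x, y, z] in m, in world coordinates, good to about 4 mm: a listed point, or the origin of a listed thing).
The state is a dict: "clock": time; "joint_pos": joint angles; "dq": joint speeds; "joint_torque": joint torques, N m; "tool_pos": TCP position; "ee_rot": TCP orientation; "force": force on the tool from outside, world axes, zero at the start; "ft_torque": the same for the moment, N m; "finger_gap": finger opening in m.
Only numpy, scipy, OpenCV 4.12 (cv2) and the standard library are available. Lean on these libraries where they do the work, as an engineer would, in place of code of your own. Each camera call takes 0.05 s, during which the arm holds its last target.

## Working session

There is one attempt and no reset: what is moved stays moved. The work goes in short steps, Python scripts to look and compute and a shell command to move; the robot and the scene stay as the last step left them, time stands still between calls to the robot, and variables do not carry over. Pictures are saved under pics/ and viewed, and the job is handed in when it is done.

```bash
mkdir -p pics; cat > h.py <<'E'
import numpy as np, cv2
from station import arm
def snap(cam,fn):
    p,d=arm.read_camera(cam); cv2.imwrite('pics/'+fn,p[:,:,::-1]); return p,d
E
python3 - <<'E'
from h import *
o=arm.get_obs()
print(o['clock'],o['tool_pos'],o['ee_rot'],o['finger_gap'],o['force'])
snap('top','t0.png');snap('side','s0.png')
for c in('top','side'):
    print(c,arm.camera_params(c))
    for n in ['cupboard','door_hinge','door_push','door_foot','wedge_heel','wedge_tip','shim_center','pitcher_center','glass_center','jar_center']:
        if c=='side' and n in('pitcher_center','glass_center','jar_center'):continue
        r=arm.place_of(c,n); print(c,n,[(np.round(x['point'],3).tolist(),round(x['conf'],2)) for x in r[:2]])
print(arm.get_obs()['clock'])
E
```

```text
0.0 [ 0.24860543 -0.60006458  0.2216736 ] [ 9.80773974e-01  1.95145524e-01 -2.02388440e-04 -7.71666228e-04] 0.08702481440861284 [ 0.20592467  0.58829118 -0.39833064]
top {'fovy': 43.67394854392745, 'cx': 287.8016247283769, 'cy': 210.50241105229995, 'world_to_cam': array([[ 1.72131607e-03, -9.99989802e-01, -4.17525162e-03,
         9.94940375e-02],
       [ 8.95057916e-01, -3.21278328e-04,  4.45949801e-01,
        -6.04142827e-01],
       [-4.45946594e-01, -4.50471257e-03,  8.95048235e-01,
        -9.98912076e-01],
       [ 0.00000000e+00,  0.00000000e+00,  0.00000000e+00,
         1.00000000e+00]])}
top cupboard [([0.741, 0.113, 0.004], 0.73)]
top door_hinge [([0.667, 0.263, 0.004], 0.87)]
top door_push [([0.554, 0.096, 0.165], 0.7)]
top door_foot [([0.627, 0.066, -0.001], 0.77)]
top wedge_heel [([0.428, -0.183, 0.02], 0.86)]
top wedge_tip [([0.546, -0.126, -0.002], 0.87)]
top shim_center [([0.478, 0.286, 0.001], 0.76)]
top pitcher_center [([0.671, 0.416, 0.039], 0.56)]
top glass_center [([0.642, -0.194, 0.035], 0.68)]
top jar_center []
side {'fovy': 50.46157922444611, 'cx': 275.21897553268747, 'cy': 203.39046608351035, 'world_to_cam': array([[ 8.56652311e-01, -5.15893808e-01,  6.29753899e-04,
        -4.40471200e-01],
       [ 3.80270717e-01,  6.32271348e-01,  6.75001574e-01,
        -3.67368264e-01],
       [-3.48627308e-01, -5.78002182e-01,  7.37816019e-01,
        -7.86903796e-01],
       [ 0.00000000e+00,  0.00000000e+00,  0.00000000e+00,
         1.00000000e+00]])}
side cupboard [([0.738, 0.114, 0.002], 0.77)]
side door_hinge [([0.662, 0.259, 0.001], 0.67)]
side door_push [([0.549, 0.094, 0.162], 0.65)]
side door_foot [([0.625, 0.066, -0.0], 0.88)]
side wedge_heel [([0.422, -0.186, 0.017], 0.77)]
side wedge_tip [([0.545, -0.125, -0.004], 0.78), ([0.761, -0.203, 0.052], 0.39)]
side shim_center [([0.48, 0.284, 0.002], 0.86)]
0.95
```

View pics/t0.png

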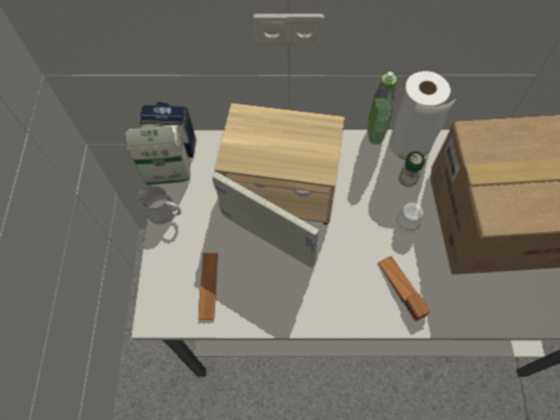

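View pics/s0.png

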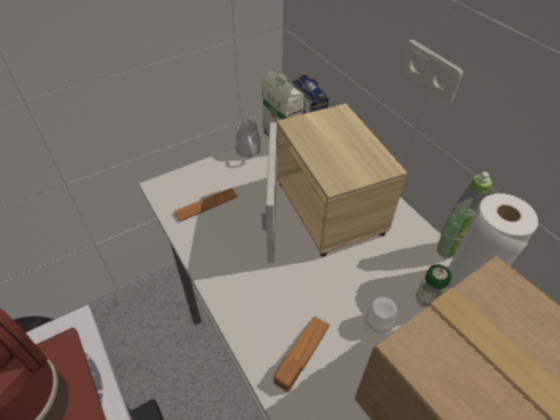

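```bash
cat >> h.py <<'E'
def cloud(cam,d):
    P=arm.camera_params(cam); f=210/np.tan(np.radians(P['fovy']/2))
    v,u=np.mgrid[0:420,0:560]
    pc=np.stack([(u-P['cx'])/f*d,-(v-P['cy'])/f*d,-d,np.ones_like(d)],-1)
    return (pc@np.linalg.inv(P['world_to_cam']).T)[...,:3]
def row(dx,dy,dz,dyaw):
    from scipy.spatial.transform import Rotation as R
    o=arm.get_obs(); r=R.from_quat(o['ee_rot'])
    return np.round(np.r_[r.inv().apply([dx,dy,dz])/.12,-dyaw/90],3)
def yaw():
    from scipy.spatial.transform import Rotation as R
    x=R.from_quat(arm.get_obs()['ee_rot']).as_matrix()[:,0]; return np.degrees(np.arctan2(x[1],x[0]))
E
python3 - <<'E'
from h import *
p,d=snap('top','t1.png'); c=cloud('top',d); np.save('c0.npy',c)
ok=d>0
# box
m=ok&(c[...,1]<-.22)&(c[...,2]>.03)&(c[...,0]<.9); b=c[m]
for z in(.05,.1,.15,.2,.25,.3,.35):
    q=b[(b[:,2]>z-.025)&(b[:,2]<z+.025)]
    if len(q)>20: print(z,len(q),np.percentile(q[:,0],[1,99]).round(3),np.percentile(q[:,1],[1,99]).round(3))
# cupboard top
m=ok&(abs(c[...,2]-.205)<.006)&(c[...,0]>.6)&(abs(c[...,1]-.1)<.25); t=m.astype(np.uint8)
q=c[m][:,:2].astype(np.float32); print(len(q),cv2.minAreaRect(q),c[m][:,2].mean())
print('table z',np.median(c[300:330,230:370,2]))
print(row(.111,.18-.2,0,0),yaw())
E
```

```text
0.05 1546 [0.507 0.834] [-0.508 -0.224]
0.1 1930 [0.508 0.837] [-0.486 -0.223]
0.15 1949 [0.509 0.836] [-0.465 -0.224]
0.2 11499 [0.51  0.839] [-0.482 -0.23 ]
0.25 1881 [0.565 0.897] [-0.463 -0.223]
9446 ((0.779259204864502, 0.10003133118152618), (0.3581179976463318, 0.4991280436515808), 0.10846841335296631) 0.206360973385199
table z 0.00045264795047861295
[ 0.791  0.508 -0.     0.   ] 22.5070016656967
```

```bash
python3 -m pendant '0.25 -0.2 0 0 -1; 0.5 -0.43 0 0 -1; 0.75 -0.65 0 0 -1; 1 -0.86 0 0 -1; 1 -0.86 0 0 -1' 
python3 -m pendant '0.25 -0.2 0 0 -1; 0.5 -0.43 0 0 -1; 0.75 -0.65 0 0 -1; 1 -0.86 0 0 -1; 1 -0.86 0 0 -1' 
python3 -c "
from h import *
o=arm.get_obs();p=o['tool_pos'];print(p,o['clock'],yaw(),o['force'])
print(row(.46-p[0],.13-p[1],0,-22-yaw()))"
```

```text
clock: 1.5
tool_pos: [0.3241, -0.4544, 0.2231]
ee_rot: [0.98, 0.199, 0.001, -0.0]
force: [-0.3, 0.1, 1.1]
finger_gap: 0.0553
clock: 2.0
tool_pos: [0.3973, -0.308, 0.2239]
ee_rot: [0.979, 0.202, 0.002, -0.001]
force: [-0.5, -0.5, 0.4]
finger_gap: 0.015
[ 0.39730113 -0.308024    0.22389053] 2.0 23.344055902568222 [-0.52750422 -0.48199541  0.3774254 ]
[ 1.926 -3.144  0.009  0.504]
```

```bash
python3 -m pendant '0.15 -0.25 0 0 -1; 0.3 -0.5 0 0 -1; 0.45 -0.75 0 0 -1; 0.61 -1 0 0 -1; 0.61 -1 0 0 -1' 
python3 -m pendant '0.15 -0.25 0 0 -1; 0.3 -0.5 0 0 -1; 0.45 -0.75 0 0 -1; 0.61 -1 0 0 -1; 0.61 -1 0 0 -1' 
python3 -m pendant '0.05 -0.1 0 0.09 -1; 0.1 -0.3 0.1 0.18 -1; 0.2 -0.5 0.2 0.27 -1; 0.3 -0.7 0.3 0.36 -1; 0.4 -0.9 0.4 0.45 -1' 
python3 -c "
from h import *
o=arm.get_obs();p=o['tool_pos'];print(p,o['clock'],yaw(),o['force'])
print(row(.48-p[0],.13-p[1],.15-p[2],-22-yaw()))"
```

```text
clock: 2.5
tool_pos: [0.418, -0.1653, 0.2248]
ee_rot: [0.979, 0.205, 0.002, -0.001]
force: [-1.4, -0.4, 0.1]
finger_gap: 0.0007
clock: 3.0
tool_pos: [0.4377, -0.0226, 0.2257]
ee_rot: [0.978, 0.208, 0.003, -0.001]
force: [1.0, -0.4, 0.0]
finger_gap: 0.0005
clock: 3.5
tool_pos: [0.4388, 0.095, 0.1779]
ee_rot: [0.989, -0.148, 0.003, -0.002]
force: [0.1, -0.3, -0.2]
finger_gap: 0.0008
[0.43876713 0.09502597 0.17789642] 3.5 -16.994099724221197 [ 0.05754301 -0.32509179 -0.16238317]
[ 0.242 -0.378  0.236  0.056]
```

```bash

python3 -m pendant '0.08 -0.1 0.08 0.03 -1; 0.16 -0.25 0.16 0.055 -1; 0.24 -0.38 0.24 0.055 -1; 0.24 -0.38 0.24 0.055 -1' 
python3 -c "
from h import *
o=arm.get_obs();p=o['tool_pos'];print(p,o['clock'],yaw(),o['force'])
print(row(.612-p[0],.068-p[1],0,0))"
```

```text
clock: 3.9
tool_pos: [0.4809, 0.1301, 0.1483]
ee_rot: [0.982, -0.19, 0.002, -0.003]
force: [-0.6, 0.4, -0.7]
finger_gap: 0.0001
[0.48090488 0.13006255 0.14826689] 3.9 -21.938423444068818 [-0.631479    0.38802845 -0.67533162]
[1.207 0.072 0.003 0.   ]
```

```bash

python3 -m pendant '0.1 0.01 0 0 -1; 0.2 0.01 0 0 -1; 0.3 0.02 0 0 -1; 0.38 0.03 0 0 -1; 0.46 0.03 0 0 -1' 
python3 -m pendant '0.06 0.005 0 0 -1; 0.12 0.01 0 0 -1; 0.18 0.01 0 0 -1; 0.24 0.015 0 0 -1; 0.3 0.02 0 0 -1' 
python3 -m pendant '0.05 0.005 0 0 -1; 0.1 0.01 0 0 -1; 0.15 0.01 0 0 -1; 0.2 0.015 0 0 -1; 0.25 0.02 0 0 -1' 
python3 - <<'E'
from h import *
snap('top','t2.png');p=arm.get_obs()['tool_pos']
print(row(.612-p[0],.068-p[1],0,0))
E
```

```text
clock: 4.4
tool_pos: [0.5317, 0.105, 0.1486]
ee_rot: [0.982, -0.191, 0.002, -0.003]
force: [-0.3, -0.4, 0.0]
finger_gap: 0.0005
clock: 4.9
tool_pos: [0.5646, 0.0892, 0.1486]
ee_rot: [0.982, -0.191, 0.002, -0.003]
force: [-0.8, -0.0, 0.4]
finger_gap: 0.0003
clock: 5.4
tool_pos: [0.5919, 0.0756, 0.1487]
ee_rot: [0.982, -0.191, 0.002, -0.003]
force: [-0.0, 0.1, 0.1]
finger_gap: 0.0005
[ 0.171 -0.008  0.001  0.   ]
```

View pics/t2.png

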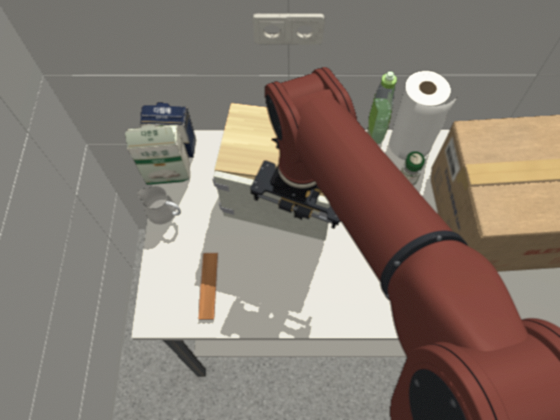

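The door (upper edge from pixel 215,185 to 330,235) is nearly shut under the gripper. I'll keep pushing in smaller steps and watch the force.

```bash

python3 -m pendant '0.04 0 0 0 -1; 0.08 0 0 0 -1; 0.11 0 0 0 -1; 0.13 0 0 0 -1; 0.13 0 0 0 -1'
python3 -m pendant '0.02 0 0 0 -1; 0.04 0 0 0 -1; 0.04 0 0 0 -1'

```

```text
clock: 5.95
tool_pos: [0.6074, 0.0688, 0.1487]
ee_rot: [0.982, -0.191, 0.002, -0.002]
force: [0.0, -0.1, 0.0]
finger_gap: 0.0007
clock: 6.25
tool_pos: [0.6119, 0.067, 0.1486]
ee_rot: [0.982, -0.191, 0.002, -0.003]
force: [0.6, 0.1, 0.0]
finger_gap: 0.0004
```

```bash

python3 -m pendant '0.015 0 0 0 -1; 0.03 0 0 0 -1; 0.03 0 0 0 -1'
python3 -m pendant '0.015 0 0 0 -1; 0.03 0 0 0 -1; 0.03 0 0 0 -1'

```

```text
clock: 6.55
tool_pos: [0.6139, 0.0663, 0.1483]
ee_rot: [0.982, -0.191, 0.001, -0.002]
force: [-7.8, 1.4, 3.5]
finger_gap: 0.0006
clock: 6.85
tool_pos: [0.615, 0.0658, 0.148]
ee_rot: [0.982, -0.19, -0.002, -0.002]
force: [-13.4, 0.7, 5.5]
finger_gap: 0.0003
```

```bash

python3 -m pendant '-0.1 0 0 0 -1; -0.3 0 0 0 -1; -0.5 0 -0.1 0 0; -0.8 0.1 -0.3 -0.09 0; -1 0.2 -0.5 -0.18 0.4'
python3 - <<'E'
from h import *
o=arm.get_obs();p=o['tool_pos'];print(p,o['clock'],yaw(),o['force'])
print(row(.425-p[0],-.1845-p[1],0,0))
E
```

```text
clock: 7.35
tool_pos: [0.4927, 0.0892, 0.2085]
ee_rot: [0.999, -0.046, -0.002, -0.002]
force: [-0.2, 0.0, 1.2]
finger_gap: 0.0168
[0.49273975 0.0891543  0.20852725] 7.35 -5.291366043140666 [-0.24042953  0.00731747  1.16125845]
[-0.352  2.323 -0.008  0.   ]
```

```bash

python3 -m pendant '-0.03 0.25 0 0 1; -0.07 0.5 0 0 1; -0.1 0.75 0 0 1; -0.15 1 0 0 1; -0.15 1 0 0 1'
python3 -m pendant '-0.03 0.25 0 -0.09 1; -0.07 0.5 0 -0.18 1; -0.1 0.75 0 -0.27 1; -0.15 1 0 -0.34 1; -0.15 1 0 -0.34 1'
python3 - <<'E'
from h import *
snap('top','t3.png');snap('side','s3.png')
for c in('top','side'):
    for n in ['wedge_heel','wedge_tip']:
        r=arm.place_of(c,n); print(c,n,[(np.round(x['point'],3).tolist(),round(x['conf'],2)) for x in r[:2]])
o=arm.get_obs();p=o['tool_pos'];print(p,o['clock'],yaw(),o['force'])
print(row(.425-p[0],-.1845-p[1],0,26-yaw()))
E
```

```text
clock: 7.85
tool_pos: [0.4628, -0.033, 0.2081]
ee_rot: [0.999, -0.049, -0.002, -0.001]
force: [0.3, 0.7, -0.4]
finger_gap: 0.0565
clock: 8.35
tool_pos: [0.4321, -0.1541, 0.2079]
ee_rot: [0.976, 0.216, -0.001, -0.001]
force: [-0.5, -0.2, 0.5]
finger_gap: 0.0856
top wedge_heel [([0.426, -0.179, 0.02], 0.61)]
top wedge_tip []
side wedge_heel [([0.424, -0.185, 0.017], 0.78)]
side wedge_tip [([0.548, -0.126, -0.003], 0.66), ([0.424, -0.185, 0.018], 0.6)]
[ 0.43362246 -0.14940321  0.20804294] 8.65 25.045250466914624 [ 0.06704344 -1.10705198  0.46655094]
[-0.189  0.235 -0.    -0.011]
```

View pics/t3.png

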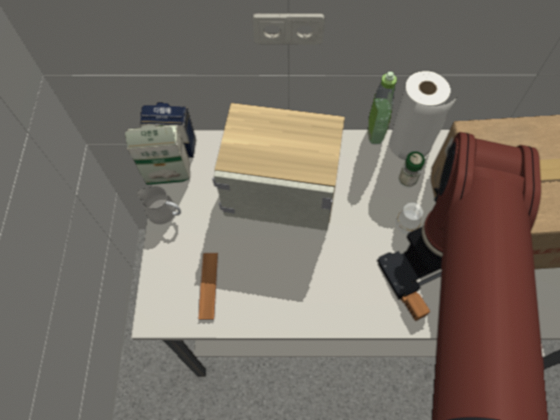

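View pics/s3.png

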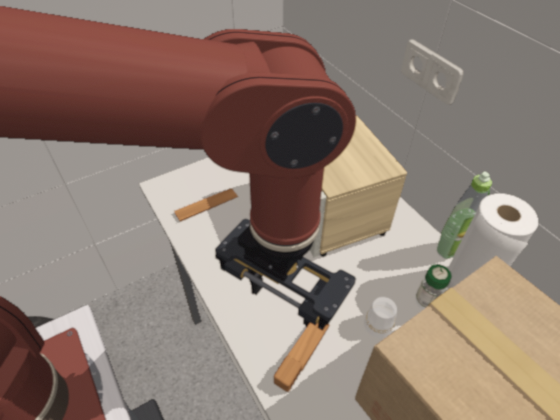

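```bash

python3 - <<'E'
from h import *
p,d=snap('top','t4.png');c=cloud('top',d);ok=d>0
m=ok&(abs(c[...,2]-.206)<.004)&(c[...,0]>.6)&(c[...,1]>-.07)&(c[...,1]<.29)&(c[...,0]<.88)
n,l,s,ce=cv2.connectedComponentsWithStats(m.astype(np.uint8)); i=1+s[1:,4].argmax()
q=c[l==i][:,:2].astype(np.float32);print(len(q));r=cv2.minAreaRect(q);print(r);print(cv2.boxPoints(r).round(4))
# door face: points with z .03-.19
th=np.radians(-9);
m=ok&(c[...,2]>.03)&(c[...,2]<.195)&(c[...,1]>-.03)&(c[...,1]<.24)&(c[...,0]>.58)&(c[...,0]<.70)
b=c[m];print(len(b))
for z0,z1 in((.03,.08),(.08,.13),(.13,.19),(.03,.19)):
    g=b[(b[:,2]>z0)&(b[:,2]<z1)]
    for _ in range(4):
        k=np.polyfit(g[:,1],g[:,0],1);e=g[:,0]-np.polyval(k,g[:,1]);g=g[abs(e)<max(.004,2*e.std())]
    print(z0,len(g),'yaw',-np.degrees(np.arctan(k[0])),'x@foot',np.polyval(k,.066),e.std(),'y range',np.percentile(g[:,1],[.5,99.5]))
for n in('door_foot','door_hinge','cupboard','door_push'):
    for cam in('top','side'):
        print(cam,n,[(np.round(x['point'],3).tolist(),round(x['conf'],2)) for x in arm.place_of(cam,n)[:1]])
E
```

```text
8747
((0.7303664684295654, 0.11769979447126389), (0.260690838098526, 0.2006937563419342), 81.05876922607422)
[[ 0.611   0.0045]
 [ 0.8092 -0.0267]
 [ 0.8498  0.2309]
 [ 0.6515  0.2621]]
3482
0.03 899 yaw -9.194434486930891 x@foot 0.6230967942261338 0.0010643503676103297 y range [0.00764351 0.23871206]
0.08 1022 yaw -9.233722003858148 x@foot 0.623141510460924 0.0010279769241794499 y range [0.00795001 0.2389756 ]
0.13 1389 yaw -9.305171785868556 x@foot 0.6229805081720521 0.0010706532283653604 y range [0.00933082 0.23912248]
0.03 3310 yaw -9.249364215599302 x@foot 0.6230658475560226 0.0010584386098173614 y range [0.00821786 0.23902182]
top door_foot []
side door_foot []
top door_hinge [([0.664, 0.262, -0.001], 0.69)]
side door_hinge []
top cupboard []
side cupboard []
top door_push [([0.629, 0.066, 0.164], 0.67)]
side door_push []
```

```bash

python3 -m pendant '-0.1 0.12 0.2 -0.01 1; -0.19 0.24 0.5 -0.01 1; -0.19 0.24 0.8 -0.01 1; -0.19 0.24 0.9 -0.01 1'
python3 - <<'E'
from h import *
o=arm.get_obs();p=o['tool_pos'];print(p,o['clock'],yaw(),o['force'])
print(row(.425-p[0],-.1845-p[1],.005-p[2],26-yaw()))
E
```

```text
clock: 9.5
tool_pos: [0.4222, -0.1857, 0.0969]
ee_rot: [0.975, 0.223, -0.003, -0.003]
force: [-0.9, 0.5, 0.0]
finger_gap: 0.0868
[ 0.42217351 -0.18568941  0.09686296] 9.5 25.815888779812312 [-0.86763837  0.51147366  0.02332683]
[ 0.029  0.007  0.765 -0.002]
```

```bash

python3 -m pendant '0.03 0.01 0.25 0 1; 0.03 0.01 0.5 0 1; 0.03 0.01 0.65 0 1; 0.03 0.01 0.74 0 1; 0.03 0.01 0.74 0 1'
python3 -m pendant '0 0 0 0 -1; 0 0 0 0 -1; 0 0 0 0 -1; 0 0 0 0 -1; 0 0 0 0 -1' 50
python3 -m pendant '0 0 0 0 -1; 0 0 0 0 -1; 0 0 0 0 -1' 
python3 - <<'E'
from h import *
snap('side','s5.png');print(yaw())
E
```

```text
clock: 10.0
tool_pos: [0.4251, -0.1844, 0.0076]
ee_rot: [0.975, 0.224, -0.004, -0.003]
force: [0.5, -0.3, -0.2]
finger_gap: 0.0869
clock: 10.5
tool_pos: [0.4253, -0.1845, 0.008]
ee_rot: [0.975, 0.224, -0.003, -0.003]
force: [-0.4, 0.3, 0.5]
finger_gap: 0.0551
clock: 10.8
tool_pos: [0.4254, -0.1846, 0.0081]
ee_rot: [0.975, 0.224, -0.003, -0.003]
force: [-0.6, -0.3, 1.4]
finger_gap: 0.0338
25.831698904976946
```

View pics/s5.png

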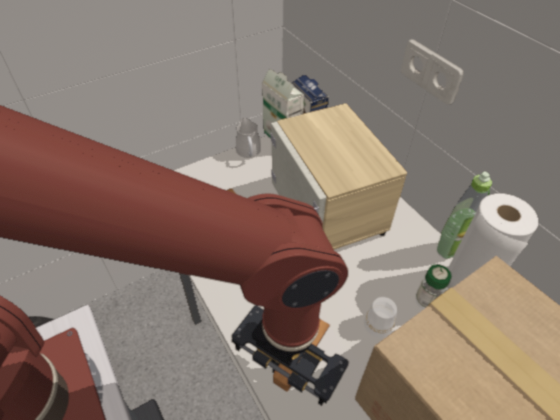

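```bash

python3 -m pendant '0 0 -0.1 0 -1; 0 0 -0.2 0 -1; 0.1 -0.25 -0.2 0 -1; 0.25 -0.55 -0.2 0 -1; 0.4 -0.9 -0.2 0 -1'
python3 -m pendant '0.1 -0.2 0 0.05 -1; 0.2 -0.45 0 0.13 -1; 0.32 -0.7 0 0.21 -1; 0.45 -0.95 0 0.3 -1; 0.45 -0.95 0 0.38 -1'
python3 - <<'E'
from h import *
o=arm.get_obs();p=o['tool_pos'];print(p,o['clock'],yaw(),o['force'])
print(row(.466-p[0],.091-p[1],.027-p[2],-9.1-yaw()))
E
```

```text
clock: 11.35
tool_pos: [0.4224, -0.0662, 0.034]
ee_rot: [0.975, 0.222, -0.002, -0.003]
force: [1.8, 0.6, -1.6]
finger_gap: 0.0334
clock: 11.85
tool_pos: [0.4222, 0.0642, 0.0359]
ee_rot: [0.997, -0.074, -0.002, -0.002]
force: [0.2, -1.5, -1.6]
finger_gap: 0.0336
[0.42216758 0.06423656 0.03593697] 11.85 -8.515981883379418 [ 0.2376048  -1.50858909 -1.59448066]
[ 0.329 -0.274  0.074  0.006]
```

```bash

python3 -m pendant '0.1 -0.1 0 0.006 -1; 0.2 -0.2 0.1 0.006 -1; 0.3 -0.27 0.15 0.006 -1; 0.33 -0.27 0.18 0.006 -1; 0.33 -0.27 0.18 0.006 -1'
python3 - <<'E'
from h import *
p,d=snap('top','t6.png');snap('side','s6.png')
c=cloud('top',d)
for cam in('top','side'):
    for n in ['wedge_heel','wedge_tip','door_foot']:
        r=arm.place_of(cam,n); print(cam,n,[(np.round(x['point'],3).tolist(),round(x['conf'],2)) for x in r[:2]])
o=arm.get_obs();p=o['tool_pos'];print(p,o['clock'],yaw(),o['force'])
r=arm.regions_of('top','wedge_tip')
for x in r[:2]:
    q=c[x['pixels']];q=q[(q[:,2]>.003)&(q[:,2]<.07)&(q[:,2]!=0)];print(x['conf'],len(q))
    if len(q)>20: print(cv2.minAreaRect(q[:,:2].astype(np.float32)),np.median(q,0))
E
```

```text
clock: 12.35
tool_pos: [0.466, 0.0903, 0.0145]
ee_rot: [0.997, -0.079, -0.002, -0.002]
force: [-0.3, -1.2, -0.4]
finger_gap: 0.0336
top wedge_heel [([0.469, 0.092, 0.023], 0.54), ([0.64, -0.196, 0.034], 0.41)]
top wedge_tip []
top door_foot []
side wedge_heel [([0.625, 0.066, -0.003], 0.64)]
side wedge_tip [([0.599, 0.07, 0.004], 0.69)]
side door_foot [([0.627, 0.066, -0.002], 0.94)]
[0.46598661 0.09028652 0.01458223] 12.75 -9.071901612414575 [-0.41968035 -0.52536729 -0.62306836]
0.49 130
((0.45070725679397583, 0.09097913652658463), (0.03278093412518501, 0.02315049059689045), 79.36246490478516) [0.4426884  0.09079829 0.04067144]
```

View pics/t6.png

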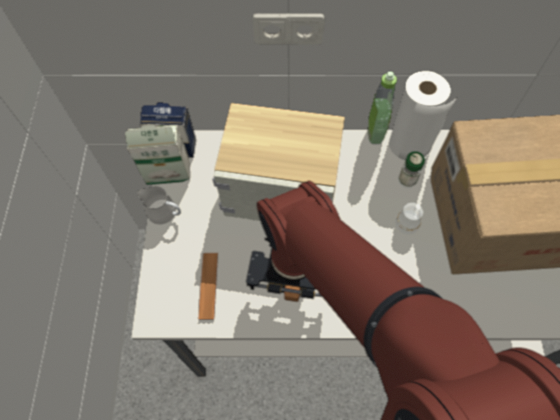

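View pics/s6.png

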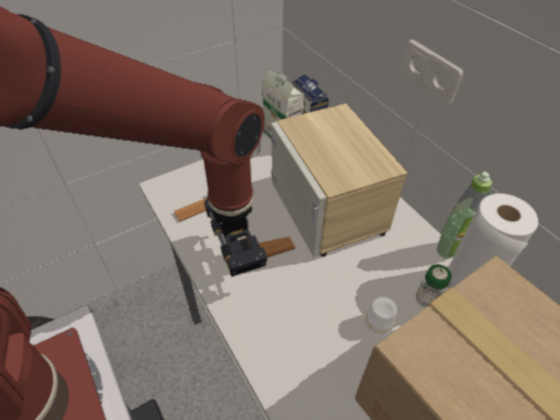

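```bash

python3 -m pendant '0 0 0.03 0 -1; 0 0 0.055 0 -1; 0 0 0.055 0 -1'
python3 -m pendant '0.1 0 0 0 -1; 0.2 0 0 0 -1; 0.3 0 0 0 -1; 0.4 0 0 0 -1; 0.4 0 0 0 -1'
python3 -c "
from h import *
o=arm.get_obs();p=o['tool_pos'];print(p,o['clock'],yaw())
n=np.array([.987,-.158]);e=np.array([.624,.0655])-p[:2];print('before face',e@n,'lateral',e@[.158,.987])"
```

```text
clock: 13.1
tool_pos: [0.466, 0.0903, 0.008]
ee_rot: [0.997, -0.079, -0.002, -0.002]
force: [-1.8, -0.7, 5.8]
finger_gap: 0.0335
clock: 13.6
tool_pos: [0.5151, 0.0827, 0.008]
ee_rot: [0.997, -0.079, -0.001, -0.002]
force: [2.7, -0.3, 4.6]
finger_gap: 0.0337
[0.51513706 0.08272625 0.00804788] 13.6 -9.09201217251829
before face 0.110169471486853 lateral 0.00019803434387838135
```

```bash

python3 -m pendant '0.04 0 0 0 -1; 0.08 0 0 0 -1; 0.1 0 0 0 -1; 0.1 0 0 0 -1'
python3 -m pendant '0.02 0 0 0 -1; 0.04 0 0 0 -1; 0.04 0 0 0 -1' 60
python3 -m pendant '0.02 0 0 0 -1; 0.04 0 0 0 -1; 0.04 0 0 0 -1'
```

```text
clock: 14.0
tool_pos: [0.5266, 0.0812, 0.008]
ee_rot: [0.997, -0.079, -0.002, -0.002]
force: [-2.7, 0.1, 7.6]
finger_gap: 0.0334
clock: 14.3
tool_pos: [0.5307, 0.0807, 0.008]
ee_rot: [0.997, -0.079, -0.002, -0.002]
force: [-3.6, 1.3, 7.7]
finger_gap: 0.0338
clock: 14.6
tool_pos: [0.5343, 0.0805, 0.008]
ee_rot: [0.997, -0.079, -0.003, -0.002]
force: [-5.8, 0.2, 10.5]
finger_gap: 0.0336
```

```bash

python3 -m pendant '0.03 0 0 0 -1; 0.06 0 0 0 -1; 0.06 0 0 0 -1'
python3 -m pendant '0.03 0 0 0 -1; 0.06 0 0 0 -1; 0.06 0 0 0 -1'
python3 -c "
from h import *
o=arm.get_obs();p=o['tool_pos'];print(p,o['clock'],yaw(),o['ft_torque'])"
```

```text
clock: 14.9
tool_pos: [0.5387, 0.0802, 0.008]
ee_rot: [0.997, -0.078, -0.006, -0.002]
force: [-14.5, 1.3, 17.9]
finger_gap: 0.0336
clock: 15.2
tool_pos: [0.5424, 0.0801, 0.0079]
ee_rot: [0.997, -0.077, -0.009, -0.001]
force: [-17.0, 1.3, 20.6]
finger_gap: 0.0338
[0.54243904 0.08012054 0.00794032] 15.2 -8.883206299940936 [ 0.25347153  3.45071692 -0.02597714]
```

```bash

python3 -m pendant '0.05 0 -0.01 0 -1; 0.09 0.01 -0.01 0 -1; 0.09 0.01 -0.01 0 -1'
python3 - <<'E'
from h import *
p,d=snap('top','t7.png');c=cloud('top',d);
snap('side','s7.png')
q=c[175:200,225:270].reshape(-1,3);
o=arm.get_obs();p=o['tool_pos'];print(p,o['clock'],yaw(),o['force'])
E
```

```text
clock: 15.5
tool_pos: [0.5501, 0.0781, 0.008]
ee_rot: [0.997, -0.077, -0.011, -0.001]
force: [-11.1, 2.0, 5.0]
finger_gap: 0.0334
[0.55012665 0.07812009 0.00797109] 15.6 -8.79323537035996 [-9.45463636  2.4799105   4.4300342 ]
```

View pics/s7.png

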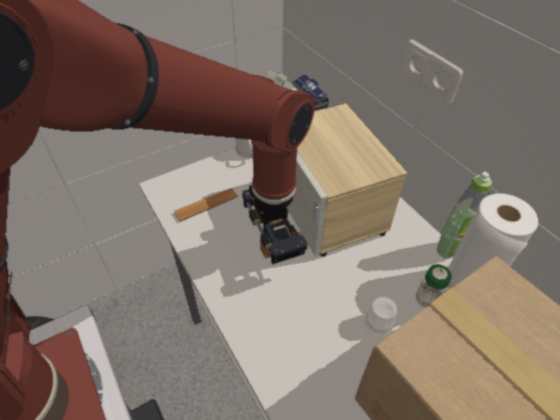

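```bash

python3 -m pendant '0.05 0 -0.01 0 -1; 0.07 0.005 -0.01 0 -1; 0.07 0.005 -0.01 0 -1'
python3 - <<'E'
from h import *
o=arm.get_obs();p=o['tool_pos'];print(p,o['clock'],yaw(),o['force'])
E
```

```text
clock: 15.9
tool_pos: [0.5542, 0.0775, 0.008]
ee_rot: [0.997, -0.076, -0.015, -0.001]
force: [-15.2, 2.6, 10.2]
finger_gap: 0.0337
[0.55415303 0.07751852 0.00795148] 15.9 -8.689213484619277 [-15.16548682   2.58898879  10.16657972]
```

```bash

python3 -m pendant '0 0 0 0 -1; 0 0 0 0 -1'
python3 -m pendant '0 0 0 0 0; 0 0 0 0 0; 0 0 0 0 0.3; 0 0 0 0 0.3; 0 0 0 0 0.5'
python3 -m pendant '0 0 0 0 0.5; 0 0 -0.15 0 0.5; 0 0 -0.4 0 0.5; -0.1 0 -0.7 0 0.5; -0.3 0 -1 0 0.5'
python3 -c "
from h import *
o=arm.get_obs();print(o['tool_pos'],row(-.09,0.02,.06,0),row(-0.11,-.11,.0,0))"
```

```text
clock: 16.1
tool_pos: [0.5538, 0.0777, 0.0079]
ee_rot: [0.997, -0.076, -0.015, -0.0]
force: [-2.9, 0.7, 4.7]
finger_gap: 0.0334
clock: 16.6
tool_pos: [0.5537, 0.0777, 0.0078]
ee_rot: [0.997, -0.076, -0.015, -0.0]
force: [0.7, -0.6, 0.5]
finger_gap: 0.058
clock: 17.1
tool_pos: [0.5221, 0.0825, 0.1299]
ee_rot: [0.997, -0.076, -0.015, -0.001]
force: [0.4, -0.9, 0.3]
finger_gap: 0.0652
[0.52211128 0.08252405 0.12988171] [-0.782 -0.051 -0.476  0.   ] [-0.767  1.045  0.024  0.   ]
```

Now move the arm out of the way (back, right and up) to inspect.

```bash

python3 -m pendant '-0.2 0 -0.3 0 0.5; -0.4 0.1 -0.6 0 0.5; -0.6 0.4 -0.8 0 0.5; -0.6 0.7 -0.8 0 0.5; -0.6 1 -0.8 0 0.5'
python3 -m pendant '0 0.3 0 0 0.5; 0 0.6 0 0 0.5; 0 0.9 0 0 0.5; 0 1 0 0 0.5; 0 1 0 0 0.5'
python3 - <<'E'
from h import *
p,d=snap('top','t8.png');c=cloud('top',d);ok=d>0
snap('side','s8.png')
for cam in('top','side'):
    for n in ['wedge_heel','wedge_tip','door_foot','door_push','shim_center']:
        r=arm.place_of(cam,n); print(cam,n,[(np.round(x['point'],3).tolist(),round(x['conf'],2)) for x in r[:2]])
m=ok&(c[...,2]>.05)&(c[...,2]<.195)&(c[...,1]>-.03)&(c[...,1]<.24)&(c[...,0]>.58)&(c[...,0]<.70)
g=c[m]
for _ in range(4):
    k=np.polyfit(g[:,1],g[:,0],1);e=g[:,0]-np.polyval(k,g[:,1]);g=g[abs(e)<max(.004,2*e.std())]
print('yaw',-np.degrees(np.arctan(k[0])),'x@foot',np.polyval(k,.066),len(g))
n=np.array([.987,-.158]);y=np.array([.158,.987]);f=np.array([.624,.0655])
def zs(c):
    u=(c[...,:2]-f)@n;v=(c[...,:2]-f)@y;h=(c[...,2]>.19)&(c[...,2]<.225)&(v>-.055)&(v<.19)
    a=c[h&(u>.003)&(u<.012),2];b=c[h&(u>.03)&(u<.17),2];return a.mean(),len(a),b.mean(),len(b)
print('door top / cupboard top z',zs(c))
# wedge
u=(c[...,:2]-f)@n;v=(c[...,:2]-f)@y
h=ok&(u<0)&(u>-.13)&(abs(v)<.04)&(c[...,2]>.03)&(c[...,2]<.045);
if h.sum()>10:
    q=c[h][:,:2].astype(np.float32);print('heel top',h.sum(),cv2.minAreaRect(q),'u',np.percentile(u[h],[2,98]),'v',np.percentile(v[h],[2,98]))
o=arm.get_obs();print(o['tool_pos'],o['clock'],yaw(),o['force'])
E
```

```text
clock: 17.6
tool_pos: [0.4354, -0.0267, 0.2296]
ee_rot: [0.997, -0.076, -0.014, -0.0]
force: [0.5, -0.5, -0.2]
finger_gap: 0.0654
clock: 18.1
tool_pos: [0.4169, -0.1467, 0.2297]
ee_rot: [0.997, -0.077, -0.014, -0.0]
force: [0.1, -0.4, 0.1]
finger_gap: 0.0652
top wedge_heel [([0.558, 0.082, 0.019], 0.72)]
top wedge_tip []
top door_foot [([0.627, 0.066, -0.002], 0.9)]
top door_push [([0.627, 0.062, 0.17], 0.88)]
top shim_center [([0.478, 0.285, 0.002], 0.88)]
side wedge_heel []
side wedge_tip []
side door_foot [([0.626, 0.067, -0.001], 0.82)]
side door_push [([0.626, 0.064, 0.164], 0.93)]
side shim_center [([0.478, 0.286, 0.002], 0.68)]
yaw -8.581068524579088 x@foot 0.6254220938260638 3096
door top / cupboard top z (np.float64(0.20838439177200485), 468, np.float64(0.20663281579282325), 6054)
heel top 315 ((0.5788530111312866, 0.07973713427782059), (0.10617721825838089, 0.042155586183071136), 4.300908088684082) u [-0.09711279 -0.04778474] v [-0.01580127  0.01815753]
[ 0.41735896 -0.1450894   0.22978324] 18.7 -8.670561987860154 [ 0.32884998  1.30545327 -0.51540272]
```

View pics/t8.png

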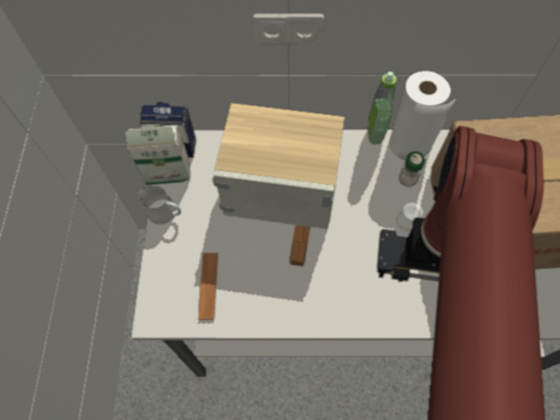

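View pics/s8.png

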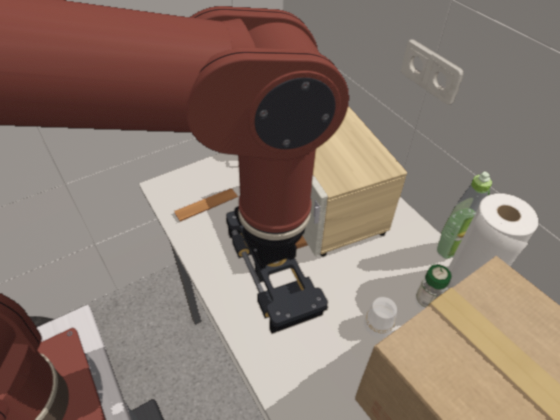

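```bash

python3 - <<'E'
from h import *
p,d=snap('top','t9.png');c=cloud('top',d);ok=d>0
c0=np.load('c0.npy')
n=np.array([.987,-.158]);y=np.array([.158,.987]);f=np.array([.6255,.0655])
U=lambda c:((c[...,:2]-f)@n,(c[...,:2]-f)@y)
u,v=U(c);h=ok&(c[...,2]>.19)&(c[...,2]<.225)&(v>-.05)&(v<.18)
for a in range(-4,30,2):
    m=h&(u>a/1000)&(u<(a+2)/1000); print(a,m.sum(),np.median(c[m][:,2]).round(4), np.percentile(c[m][:,2],90).round(4))
print('cup',np.median(c[h&(u>.04)&(u<.17)][:,2]))
u0,v0=U(c0);m=(abs(c0[...,2]-.206)<.006)&(u0>.04)&(u0<.17)&(v0>-.05)&(v0<.18);print('cup0',np.median(c0[m][:,2]))
# open door top in c0
H=np.array([.6645,.261]);
dd=np.array([-.113,-.166]);dd/=np.hypot(*dd);nn=np.array([-dd[1],dd[0]])
w=c0[...,:2]-H; s=w@dd; t=w@nn
for a in range(-12,20,2):
    m=(s>.08)&(s<.25)&(t>a/1000)&(t<(a+2)/1000)&(c0[...,2]>.195)&(c0[...,2]<.22)
    if m.sum()>5: print('open',a,m.sum(),np.median(c0[m][:,2]).round(4),np.percentile(c0[m][:,2],90).round(4))
# cupboard right side-edge & back edge yaw
m=ok&(abs(c[...,2]-.2065)<.004)&(u>.03)&(u<.25)&(abs(v)<.25)
nl,l,s_,_=cv2.connectedComponentsWithStats(m.astype(np.uint8));i=1+s_[1:,4].argmax();m=l==i
r=cv2.minAreaRect(c[m][:,:2].astype(np.float32));print(r)
ub=[];
for k in np.arange(-.04,.17,.005):
    z=m&(v>k)&(v<k+.005); ub.append((k,u[z].max()))
ub=np.array(ub);print('back edge yaw',-9.09-np.degrees(np.arctan(np.polyfit(ub[:,0],ub[:,1],1)[0])))
E
```

```text
-4 69 0.2016 0.2092
-2 289 0.2014 0.209
0 222 0.2043 0.21
2 95 0.2092 0.2112
4 96 0.2086 0.2114
6 93 0.2093 0.2111
8 80 0.2089 0.2111
10 85 0.2089 0.2105
12 68 0.2081 0.21
14 50 0.2068 0.2084
16 104 0.2067 0.2089
18 94 0.2068 0.2096
20 83 0.2065 0.2087
22 84 0.2065 0.2087
24 88 0.2067 0.209
26 93 0.2068 0.2087
28 99 0.2069 0.2096
cup 0.20655671350895588
cup0 0.20662125816215032
open -8 20 0.2026 0.2073
open -6 74 0.2023 0.2082
open -4 109 0.204 0.2082
open -2 99 0.2057 0.2088
open 0 76 0.2062 0.2084
open 2 75 0.2069 0.2087
open 4 75 0.2067 0.2092
open 6 67 0.2066 0.209
open 8 43 0.2057 0.2077
open 10 35 0.2057 0.2071
open 12 8 0.2052 0.2063
((0.7469414472579956, 0.115139901638031), (0.2598329484462738, 0.16547635197639465), 81.3099365234375)
back edge yaw -8.569281420616182
```

Depth shows the door is parallel with the cupboard (yaw −8.6° for both). It has risen about 2.4 mm, or 3.1 mm by the wedge geometry. I'll tap the wedge in about 6 mm more for margin.

```bash

python3 -m pendant '0.1 -0.3 0 0 0.7; 0.2 -0.6 0 0 0.7; 0.3 -0.9 0 0 0.7; 0.3 -1 0 0 0.7; 0.3 -1 0 0 0.7'
python3 -m pendant '0 -0.3 0.1 0 0.7; 0 -0.6 0.3 0 0.7; 0.1 -0.9 0.6 0 0.7; 0.2 -1 0.8 0 0.7; 0.2 -1 0.8 0 0.7'
python3 -c "
from h import *
p=arm.get_obs()['tool_pos'];print(p,yaw(),row(.5537-p[0],.0777-p[1],.009-p[2],-8.65-yaw()))"
```

```text
clock: 19.25
tool_pos: [0.4711, -0.0302, 0.2285]
ee_rot: [0.997, -0.074, -0.014, -0.0]
force: [-0.6, -0.5, 0.1]
finger_gap: 0.074
clock: 19.75
tool_pos: [0.5086, 0.0849, 0.1281]
ee_rot: [0.997, -0.073, -0.017, -0.0]
force: [-0.5, -0.6, -0.4]
finger_gap: 0.0737
[0.50856741 0.08494142 0.12807833] -8.42325408196458 [0.414 0.003 0.979 0.003]
```

```bash

python3 -m pendant '0.15 0 0.15 0 0.7; 0.3 0 0.4 0 0.7; 0.41 0 0.7 0 0.7; 0.41 0 0.9 0 0.7; 0.41 0 0.97 0 0.7'
python3 -m pendant '0 0 0 0 -1; 0 0 0 0 -1; 0 0 0 0 -1; 0 0 0 0 -1; 0 0 0 0 -1' 60
python3 -m pendant '0 0 0 0 -1; 0 0 0 0 -1' 
python3 -c "
from h import *
p=arm.get_obs()['tool_pos'];print(p,yaw())"
```

```text
clock: 20.25
tool_pos: [0.552, 0.0751, 0.0081]
ee_rot: [0.997, -0.075, -0.018, 0.001]
force: [-0.0, 0.1, 0.9]
finger_gap: 0.0739
clock: 20.75
tool_pos: [0.5524, 0.0752, 0.009]
ee_rot: [0.997, -0.075, -0.018, 0.001]
force: [0.1, -0.8, -0.4]
finger_gap: 0.0416
clock: 20.95
tool_pos: [0.5523, 0.0759, 0.0092]
ee_rot: [0.997, -0.074, -0.018, 0.0]
force: [-1.0, 0.9, 1.9]
finger_gap: 0.0335
[0.55232668 0.07594219 0.00921061] -8.504785163150004
```

```bash

python3 -m pendant '0.04 0 -0.005 0 -1; 0.07 0 -0.01 0 -1; 0.07 0 -0.01 0 -1'
python3 -m pendant '0.04 0 -0.005 0 -1; 0.06 0 -0.01 0 -1; 0.06 0 -0.01 0 -1'
```

```text
clock: 21.25
tool_pos: [0.5571, 0.0753, 0.0092]
ee_rot: [0.997, -0.074, -0.021, 0.001]
force: [-13.9, 1.8, 6.4]
finger_gap: 0.0337
clock: 21.55
tool_pos: [0.56, 0.075, 0.0092]
ee_rot: [0.997, -0.073, -0.025, 0.002]
force: [-16.2, 1.8, 7.8]
finger_gap: 0.0335
```

```bash

python3 -m pendant '0 0 0 0 -1; 0 0 0 0 -1'
python3 -m pendant '0 0 0 0 0; 0 0 0 0 0; 0 0 0 0 0.3; 0 0 0 0 0.5; 0 0 0 0 0.5'
python3 -m pendant '0 0 0 0 0.5; -0.02 0 -0.15 0 0.5; -0.05 0 -0.4 0 0.5; -0.15 0 -0.7 0 0.5; -0.35 0 -1 0 0.5'
python3 -m pendant '-0.2 0 -0.3 0 0.5; -0.4 0.1 -0.6 0 0.5; -0.6 0.4 -0.8 0 0.5; -0.6 0.7 -0.8 0 0.5; -0.6 1 -0.8 0 0.5'
python3 -m pendant '0 0.3 0 0 0.5; 0 0.6 0 0 0.5; 0 0.9 0 0 0.5; 0 1 0 0 0.5; 0 1 0 0 0.5'
python3 - <<'E'
from h import *
p,d=snap('top','t10.png');c=cloud('top',d);ok=d>0
n=np.array([.9888,-.1493]);y=np.array([.1493,.9888]);f=np.array([.6255,.0655])
u=(c[...,:2]-f)@n;v=(c[...,:2]-f)@y
h=ok&(c[...,2]>.19)&(c[...,2]<.225)&(v>-.05)&(v<.18)
print('door top',np.median(c[h&(u>.003)&(u<.011)][:,2]),'cup',np.median(c[h&(u>.04)&(u<.17)][:,2]))
g=c[ok&(c[...,2]>.05)&(c[...,2]<.195)&(v>-.05)&(v<.16)&(abs(u)<.03)]
for _ in range(4):
    k=np.polyfit(g[:,1],g[:,0],1);e=g[:,0]-np.polyval(k,g[:,1]);g=g[abs(e)<max(.004,2*e.std())]
print('yaw',-np.degrees(np.arctan(k[0])),'x@foot',np.polyval(k,.066))
for nme in('wedge_heel','shim_center','glass_center','pitcher_center'):
    print(nme,[(np.round(x['point'],3).tolist(),round(x['conf'],2)) for x in arm.place_of('top',nme)[:1]])
m=ok&(c[...,2]>.03)&(c[...,2]<.042)&(u<-.02)&(u>-.11)&(abs(v)<.035)
print('heel',np.percentile(u[m],[2,98]),np.percentile(v[m],[2,98]),cv2.minAreaRect(c[m][:,:2].astype(np.float32)))
r=arm.regions_of('top','wedge_heel')
if r:
  q=c[r[0]['pixels']&(u<-.005)&(u>-.12)]; print('wedge yaw',cv2.minAreaRect(q[:,:2].astype(np.float32)))
o=arm.get_obs();print(o['tool_pos'],o['clock'],o['force'])
E
```

```text
clock: 21.75
tool_pos: [0.5595, 0.0753, 0.0092]
ee_rot: [0.997, -0.073, -0.026, 0.002]
force: [-5.8, 1.3, 3.4]
finger_gap: 0.0337
clock: 22.25
tool_pos: [0.5596, 0.0751, 0.0092]
ee_rot: [0.997, -0.073, -0.026, 0.002]
force: [-0.3, 1.3, 0.7]
finger_gap: 0.059
clock: 22.75
tool_pos: [0.5247, 0.0809, 0.1322]
ee_rot: [0.997, -0.073, -0.026, 0.001]
force: [0.6, 0.5, 0.7]
finger_gap: 0.0654
clock: 23.25
tool_pos: [0.4408, -0.0285, 0.234]
ee_rot: [0.997, -0.073, -0.024, 0.002]
force: [0.6, -0.1, 0.3]
finger_gap: 0.0654
clock: 23.75
tool_pos: [0.4229, -0.1487, 0.2348]
ee_rot: [0.997, -0.075, -0.024, 0.002]
force: [-0.1, 0.4, -0.3]
finger_gap: 0.065
door top 0.20980447608994246 cup 0.2066072498313919
yaw -8.552547223945446 x@foot 0.625558989196217
wedge_heel [([0.563, 0.076, 0.021], 0.91)]
shim_center [([0.476, 0.282, 0.005], 0.92)]
glass_center []
pitcher_center [([0.673, 0.417, 0.039], 0.85)]
heel [-0.0916302  -0.04397535] [-0.01660281  0.01593803] ((0.5590635538101196, 0.07464241236448288), (0.03535192832350731, 0.050792619585990906), 83.62767791748047)
wedge yaw ((0.5771246552467346, 0.07230373471975327), (0.03597128391265869, 0.08765773475170135), 82.56543731689453)
[ 0.42367593 -0.14590611  0.23497852] 24.05 [ 0.0546071  -0.30289469 -0.10559302]
```

View pics/t10.png

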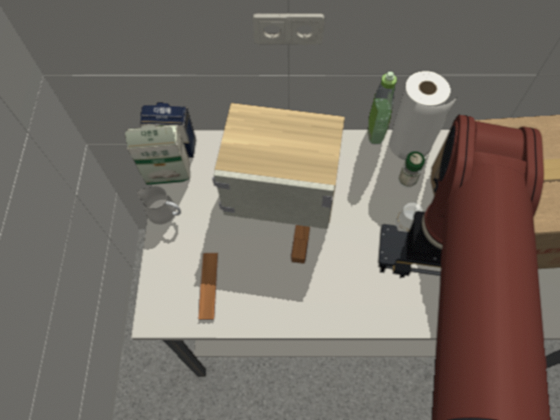

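The wedge heel (pixel 300,243) sits under the shut door. By depth the door is up about 3.2 mm. The shim is where it was.

```bash
python3 -c "
from h import *
print(arm.hand_in())"
```

```text
the job is handed in; nothing more can be done
None
```

I closed the door with shut fingers, gripped the wedge by its heel and pushed it in square under the free half of the door. After a first check I pushed it about 6 mm further, then released it, backed the arm away and handed the job in at about 24 s.

**Last checks (depth camera):**
- **Door shut:** its face is parallel to the cupboard, both at about −8.6° yaw.
- **Door raised:** its top edge is about 3.2 mm above the cupboard top. The heel's position gives about 4 mm, so the two measures differ by about 1 mm.
- **Wedge:** it is square to the door within about 2° and stayed put after release. The highest pushing force was about 17 N.
- **Shim and pitcher:** both are in place within measuring error.

**What failed or disagreed:**
- **Door before wedging:** after my first push the door was probably still about 2 mm open at the wedge point, and driving the wedge in closed it.
- **Glass and jar:** the network did not find the glass in the last picture, because the arm partly hid it, and it missed the jar in the only picture I searched. In the picture both look unmoved. The arm never came near them except while parked well above.

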